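# Bring the bundle press down on a stack of newspapers and hold it for tying

### The job

Clamp the squared stack of newspapers for tying: press down the yellow tab of the ratchet pawl until the pawl clicks over and stays free of the teeth, then push the black grip down until the red press arm lies level, its sprung foot squeezing the papers. Do not force the arm against the engaged teeth; nothing is to be lifted, and the stack and the things around the press stay where they are. Finish while still holding the arm down level, so that the twine can be tied.

Things in the scene. Friction and masses are not known exactly. Their poses are not given: they have to be found in the camera images.
- press_arm (a joint): angle of the red press arm above level, rad: 0 level, 0.38 to 0.58 at the start, stop at -0.03. Stiff hinge: it stays where left; with the pawl free 2 to 3 N on the grip moves it. Steel ratchet teeth 10 degrees apart: with the pawl engaged it sinks at most one tooth, then stops dead. Below 0.08 the sprung foot is on the papers and the push grows to 17 N when level; let go, it springs up a little.
- hinge (a point): middle of the press arm's hinge axis, in a green bracket, 135 mm above the table; x along the arm to the grip, y along the axis (level). The arm is a red bar 26 mm wide, 20 mm thick.
- grip: black rubber grip on the free end of the press arm: 120 mm long, 40 wide, 24 thick. Origin at its centre, 315 mm from the hinge axis on the arm's centre line; x along the arm away from the hinge, z square to the arm (up when level). It moves on an arc about the hinge; push it from above, nothing lies beneath it.
- pawl (a joint): angle of the ratchet pawl, rad: 0 to 0.09 engaged (nose in or on the teeth), 0.36 thrown free, nose clear above the teeth. An over-centre detent snaps it to either end from half-way (0.18), so it stays where thrown. A dark steel rocker 12 mm wide on top of the bracket, nose towards the grip, yellow tab at its tail.
- pawl_tab (a point): middle of the top of the yellow tab on the pawl's tail: tab 32 mm (along the arm) by 36 mm, 205 to 210 mm above the table, 120 mm behind the hinge axis (away from the grip), 58 mm from the pawl's pivot. Pressing it straight down takes about 5 N at first, then less; the pawl snaps over about 10 mm below its fully engaged height, the stop is at about 20 mm. Nothing beneath it.
- press_foot: aluminium pressure foot, 160 x 100 x 8 mm, swivelling on a sprung stem under the press arm, 190 mm from the hinge axis. Origin at its swivel, 10 mm above its rubber underside. Spring 1.7 N per mm, 28 mm travel.
- bundle: squared stack of folded newspapers lying on the press bed under the foot, 290 x 155 x 70 mm, about 2 kg, loose. Origin at the centre of its underside (18 mm above the table), z up.
- twine_cone: loose cone of brown twine, 72 mm across, 105 mm tall, standing beside the grip. Bystander. Origin at the centre of its underside.
- marker: loose marker pen lying on the table on the other side of the grip, 120 mm long. Bystander. Origin under its middle.
- tape_roll: loose roll of clear tape lying flat, 100 mm across, 48 mm tall, beside the bracket end of the press. Bystander.
- tumbler: loose brown drinking tumbler with black lid, 88 mm across, 170 mm tall. Bystander. Origin at the centre of its underside.
- safety_knife: loose yellow safety knife lying on the table, 140 mm long. Bystander.
- band_tray: loose cardboard tray of rubber bands, 220 x 150 x 60 mm. Bystander.

How it is judged (in metres and radians):
On the way, in this order (a step that is already met when the one before it is completed fails the run):
1. the pawl is thrown free of the teeth while the arm is still up (value of joint pawl above 0.28 rad and value of joint press_arm above 0.17 rad), for 0.2 s.
2. the arm is pushed down level and its foot bears on the papers (value of joint press_arm below 0.035 rad and contact force between press_foot and bundle above 10 N), for 0.2 s.
At the end, for the whole second after the job is handed in: The fingers are still pushing on the grip (more than 2.5 N), the press arm is level to within 0.035 rad or on its stop, the foot presses on the stack with more than 10 N, the pawl is thrown free (joint above 0.28 rad) and the stack is within 20 mm of where it lay (all of step 2 and value of joint pawl above 0.28 rad and contact force between the fingers and grip above 2.5 N and distance of bundle from where it was at the start of the episode below 0.02 m); the arm keeps its last pose, push and grip.
It fails at once if the arm is forced (over 40 N) against the engaged pawl (value of joint pawl below 0.18 rad and contact force between the fingers and grip above 40 N).
It fails at once if the arm is lifted instead of pushed down (value of joint press_arm above 0.68 rad).
It fails at once if the stack of newspapers is shifted or lifted by more than 20 mm (distance of bundle from where it was at the start of the episode above 0.02 m).
It fails at once if a bystander is moved by more than 30 mm (distance of any of twine_cone, marker, tape_roll, tumbler, safety_knife, band_tray from where it was at the start of the episode above 0.03 m).
It also fails if it takes over 40 s, if anything falls off the work surface, if the arm or the gripper's body presses on something with over 40 N, if the wrist force passes 120 N, or if a joint passes its speed limit or range.

### The arm

A 6-joint arm with a two-finger parallel gripper is mounted at the origin on the work surface. World frame = base frame: x ahead of the robot, y to its left, z up, the work surface at z = 0. Lengths are in mm, angles in rad, forces in N, time in s.
With the tool pointing down it reaches from about 300 to 775 mm from the base axis. Payload 14.6 kg.
Tool frame: the origin (TCP) lies where the fingers leave the gripper's body, on its centre line; the fingertips stand 97 mm ahead of it and the grasp point (between the pads) lies ahead of it (grip_depth is the z of the grasp point in the tool frame, in mm); z points along the fingers, y is the line along which they close (so a half turn about z gives the same grasp; the last joint's range is limited). The gripper opens to 94 mm and grips with 3 to 60 N. Pads are 16 mm wide; open, the fingers measure 119 mm over their backs; the gripper's body (75 mm by 177 mm) begins 78 mm behind the grasp point.
Start: joints at [1.2, 0.3, 1.521, -0, 1.321, -0.067], TCP at [164.529, 524.805, 302.646] pointing down, gripper open.
Joint ranges: [-3.03, 3.03], [-0.79, 2.21], [0.23, 2.52], [-1.04, 4.18], [0, 3.07], [-2.55, 2.55]. Speed limits (rad/s): [2.22, 2.22, 2.57, 3.14, 3.14, 3.14].

### API

Orientations are given as [roll, pitch, yaw] about the fixed x, y, z axes, in that order (R = Rz(yaw) Ry(pitch) Rx(roll)).
In Python, from cell import read_state, camera, sign_off, regions_of, spot_point, grip_depth gives the robot as it stands. The module is installed in compiled form; this text tells all that it offers.
- The arm moves only by the tool send_rows, never from a script. Its argument "series" is a list of rows, each a list of 3 entries, a list of its own where there are three numbers: the shift along the world's x, y, z in mm, then the turn about the world's z in degrees, then the closure, from -1 (fully open) to 1 (shut), so that 0 is half open. A call has 1 to 12 rows; each row shifts and turns the commanded pose from where the row before left it; what a row does not reach is not made up. A row lasts 1/10 s, in which the tool goes at most 50 mm and 8.59 degrees, less where a joint would pass 70% of its speed; a pose out of reach is approached as far as the arm can. A call is refused whole if a number of a shift passes 50 or a number of a turn 8.59, either way. A call with a gripper value outside its range is refused whole. The fingers move at their own pace and stop on an object; "squeeze" is the grip in N (left out, the last holds). Time passes only in rows, so rows that do not move let the fingers close. It gives the time, the measured TCP pose, the force, the opening and the grip force at its end, in the units of the state.
- read_state(): the state, without advancing time (a new reading comes with each control period).
- camera(name): name is "side" or "top" or "wrist"; returns a dict with "color" (480x640x3 uint8, blue, green, red), "fx", "fy", "cx", "cy" (pixels), "camera_from_world" (4x4, takes a point from world to camera coordinates). Camera axes: x right, y down, z forward; pixel columns grow to the right and rows downward; lengths in mm; the calibration is good to about 2 mm. A picture is of the moment at which its call begins. There is no depth.
- sign_off(): hands the job in; it is judged then, once.
Trained networks look in a picture, given as the dict that the camera call returned (one of the last four; its "shot" number tells which), for a name from the list of things; names that differ only in an ending like _2 or _b are one class to them, and where a whole thing is asked for, a point or a joint stands for the part that bears it (a point fixed in the world has none). Each returns a list of dicts, best first, with "confidence" (0 to 1); they miss things now and then, are a little off and sometimes report something else, mostly with a low value. They report only what shows in the picture. A call takes as long as a camera call.
- regions_of(thing, picture): "mask" (480x640 bool, what is visible of it).
- spot_point(thing, picture): "point" ([x, y, z] in mm, in the coordinates of the camera as it stood for that picture, good to about 4 mm: a listed point, or the origin of a listed thing).
The state is a dict: "clock": time; "joints": joint angles; "qd": joint speeds; "effort": joint torques, N m; "eef_pos": TCP position; "eef_rot": TCP orientation; "wrist_force": force on the tool from outside, world axes, zero at the start; "moment": the same for the moment, N m; "finger_gap": finger opening in mm; "finger_force": force on a finger pad.
Only numpy, scipy, OpenCV 4.12 (cv2) and the standard library are available. Lean on these libraries where they do the work, as an engineer would, in place of code of your own. Each camera call takes 0.05 s, during which the arm holds its last target. There are 200 camera calls.

## Working session

There is one attempt and no reset: what is moved stays moved. The work goes in short steps, Python scripts to look and compute and a tool call to move; the robot and the scene stay as the last step left them, time stands still between calls to the robot, and variables do not carry over. Pictures are saved under pics/ and viewed, at most 10 in all, crops included, and the job is handed in when it is done.

Besides the shell and the picture viewer there is one more tool, called after "Call:" as name(argument=value, ...) on one line, values as JSON. send_rows: Moves the arm, as the interface text tells. Its arguments: {"type":"object","properties":{"series":{"type":"array"},"squeeze":{"type":"number"}},"required":["series"]}

```bash
mkdir -p pics; cat > h.py <<'E'
import numpy as np, cv2
from cell import *
def world(p,pic):
    return (np.linalg.inv(pic["camera_from_world"])@np.r_[p,1])[:3]
def pix(w,pic):
    c=(pic["camera_from_world"]@np.r_[w,1])[:3]; return np.array([pic["fx"]*c[0]/c[2]+pic["cx"],pic["fy"]*c[1]/c[2]+pic["cy"]])
E
python3 - <<'E'
from h import *
print(read_state(), grip_depth)
ims=[]
for n in("side","top"):
    p=camera(n); ims.append(p["color"])
    cv2.imwrite(f"pics/{n}0.png",p["color"])
    print(n,np.linalg.inv(p["camera_from_world"])[:3,3].round())
    for t in("hinge","pawl_tab","grip","press_foot","bundle","twine_cone","marker","tape_roll","tumbler","safety_knife","band_tray"):
        print(t,[(world(r["point"],p).round(),round(r["confidence"],2),pix(world(r["point"],p),p).round()) for r in spot_point(t,p)[:2]])
E
```

```text
{'clock': 0.0, 'joints': array([ 1.20040856e+00,  3.00478746e-01,  1.52157718e+00, -4.57903323e-05,
        1.32067395e+00, -6.66500898e-02]), 'qd': array([-0.00110618, -0.00076247, -0.00072247,  0.00149287, -0.00133463,
        0.00245597]), 'effort': array([-2.75605358e-03, -5.31795931e+01, -3.52746928e+01,  7.07147084e-02,
        2.43282382e-02, -1.09408475e-04]), 'eef_pos': array([164.48278032, 524.67714848, 302.08371687]), 'eef_rot': array([-3.14045500e+00, -3.14860796e-05,  2.83786632e+00]), 'wrist_force': array([-0.12070096,  0.30507827, -0.21235562]), 'moment': array([ 0.04032896,  0.00896941, -0.00433978]), 'finger_force': 0.0, 'finger_gap': 94.04905273038132} 78.39999999999999
side [  -9. 1137. 1416.]
hinge [(array([494.,  66., 131.]), 0.59, array([336., 257.]))]
pawl_tab [(array([480., 189., 207.]), 0.88, array([322., 269.]))]
grip [(array([ 514., -216.,  265.]), 0.8, array([369., 169.])), (array([ 502., -520.,    1.]), 0.23, array([399., 180.]))]
press_foot [(array([ 513., -130.,  170.]), 0.8, array([357., 207.])), (array([492.,  68., 134.]), 0.46, array([336., 257.]))]

[... 717 characters left out ...]
, array([516., 271.]))]
pawl_tab [(array([478., 189., 210.]), 0.71, array([254., 276.]))]
grip [(array([ 518., -214.,  267.]), 0.64, array([424., 257.]))]
press_foot [(array([ 514., -125.,  165.]), 0.68, array([382., 263.])), (array([316., 225.,  -0.]), 0.37, array([249., 341.]))]
bundle []
twine_cone [(array([ 386., -295.,   -4.]), 0.84, array([438., 314.]))]
marker [(array([ 588., -350.,   -3.]), 0.73, array([456., 241.]))]
tape_roll [(array([314., 223.,  -2.]), 0.68, array([250., 341.]))]
tumbler [(array([ 505., -511.,   -1.]), 0.8, array([516., 271.]))]
safety_knife [(array([747.,  63.,  -3.]), 0.64, array([308., 186.]))]
band_tray [(array([498., 593.,   1.]), 0.61, array([118., 274.]))]
```

```bash
python3 - <<'E'
from h import *
a=cv2.imread("pics/side0.png")[130:430,200:440]; b=cv2.imread("pics/top0.png")[150:450,220:540]
cv2.imwrite("pics/c0.png",cv2.resize(np.hstack([a,b]),None,fx=1.4,fy=1.4))
E
```

```text
(no output)
```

View pics/c0.png

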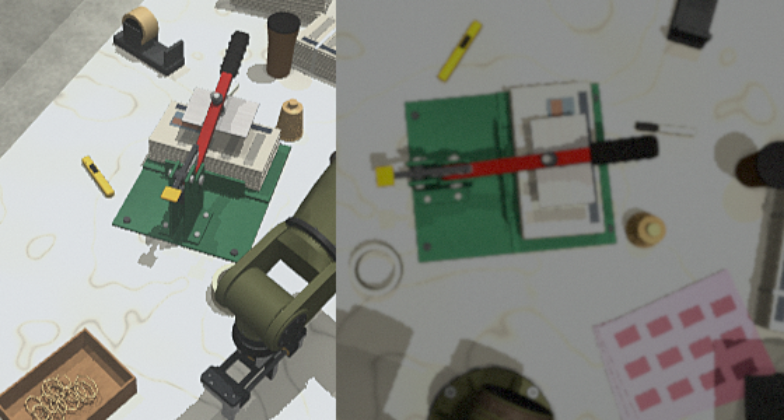

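Call:
send_rows(series=[[[30,-30,20],0,1],[[35,-37,20],0,1],[[35,-37,10],0,1],[[35,-37,0],0,1],[[35,-37,0],0,1],[[35,-37,0],0,1],[[35,-37,0],0,1],[[35,-37,0],0,1],[[35,-37,0],0,1],[[5,-10,0],0,1],[[0,0,0],0,1],[[0,0,0],0,1]], squeeze=20)

```text
clock: 2.4
eef_pos: [470.8, 198.1, 350.6]
eef_rot: [3.141, -0.0, 2.838]
wrist_force: [-0.7, -0.4, -0.2]
finger_gap: 1.7
finger_force: 0.0
```

The picture shows the red arm running along −y. The yellow tab is at crop (385,176), which is top pixel (255,276), and the black grip is at crop (625,150). Both match the network points. Next I check from close by with the wrist camera.

```bash
python3 - <<'E'
from h import *
for n in("wrist","top","side"):
    p=camera(n)
    if n=="wrist": cv2.imwrite("pics/w1.png",p["color"])
    for t in("pawl_tab","hinge","grip"):
        print(n,t,[(world(r["point"],p).round(),round(r["confidence"],2)) for r in spot_point(t,p)[:2]])
    for r in regions_of("pawl_tab",p)[:1]:
        ys,xs=np.nonzero(r["mask"]); print(r["confidence"],len(xs),xs.min(),xs.max(),ys.min(),ys.max())
print(read_state()["eef_pos"],read_state()["wrist_force"])
E
```

```text
wrist pawl_tab [(array([481., 183., 209.]), 0.82)]
wrist hinge [(array([490.,  66., 134.]), 0.71)]
wrist grip []
0.75 6420 85 333 253 373
top pawl_tab [(array([ 588., -349.,   -1.]), 0.37)]
top hinge [(array([492.,  68., 135.]), 0.58)]
top grip [(array([ 519., -217.,  263.]), 0.74)]
0.64 144 285 315 268 274
side pawl_tab [(array([481., 189., 209.]), 0.64)]
side hinge [(array([495.,  66., 134.]), 0.87)]
side grip [(array([ 517., -217.,  262.]), 0.64)]
0.81 231 316 340 235 273
[471.39700032 197.38759379 350.54832081] [ 0.64211626 -0.99373038  0.44288654]
```

View pics/w1.png

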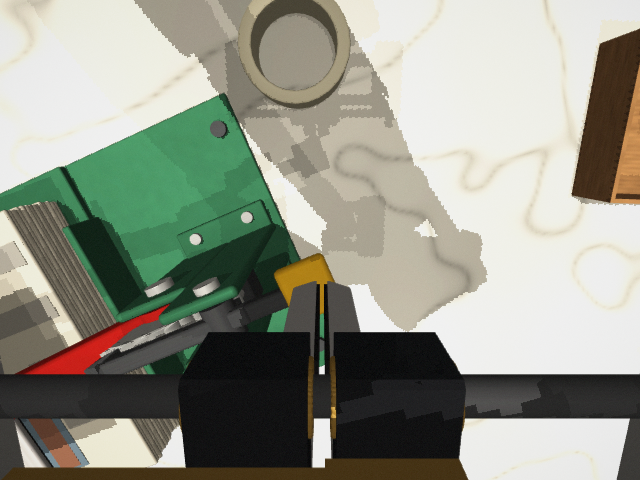

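The wrist view shows the yellow tab at (300,278), just beyond the fingertips. It lies at about (480, 187, 209).

Call:
send_rows(series=[[[5,-6,0],0,1],[[4,-4,0],0,1],[[0,0,-15],0,1],[[0,0,-15],0,1],[[0,0,-8],0,1],[[0,0,0],0,1]])

```text
clock: 3.75
eef_pos: [480.4, 187.1, 311.7]
eef_rot: [-3.141, -0.001, 2.837]
wrist_force: [-0.2, -0.2, 0.0]
finger_gap: 0.6
finger_force: 0.0
```

Call:
send_rows(series=[[[0,0,-3],0,1],[[0,0,-3],0,1],[[0,0,-3],0,1],[[0,0,0],0,1]])

```text
clock: 4.15
eef_pos: [480.5, 187.6, 303.8]
eef_rot: [3.141, 0.001, 2.838]
wrist_force: [1.0, 1.7, 4.1]
finger_gap: 0.5
finger_force: 1.8
```

Contact, with about 4 N up. I press on.

Call:
send_rows(series=[[[0,0,-3],0,1],[[0,0,-3],0,1],[[0,0,-3],0,1],[[0,0,0],0,1]])

```text
clock: 4.55
eef_pos: [480.2, 187.2, 293.7]
eef_rot: [-3.14, -0.001, 2.838]
wrist_force: [-0.1, -0.7, -0.2]
finger_gap: 0.9
finger_force: 0.0
```

Call:
send_rows(series=[[[0,0,-2],0,1],[[0,0,-2],0,1],[[0,0,0],0,1]])

```text
clock: 4.85
eef_pos: [480.3, 187.4, 290.2]
eef_rot: [-3.141, -0.0, 2.838]
wrist_force: [-0.0, -0.2, 0.5]
finger_gap: 0.6
finger_force: 0.0
```

The force dropped to zero, so the pawl snapped over. I lift off, move over the grip and check the tab.

Call:
send_rows(series=[[[0,0,30],0,1],[[0,0,45],0,1],[[0,0,45],0,1],[[0,-10,20],0,1],[[0,-35,0],0,1],[[0,-40,0],0,1],[[0,-40,0],0,1],[[5,-40,0],0,1],[[5,-40,0],0,1],[[5,-40,0],0,1],[[0,0,0],0,1]])

```text
clock: 5.95
eef_pos: [495.5, -61.1, 430.2]
eef_rot: [-3.141, -0.0, 2.834]
wrist_force: [0.4, 0.8, 0.2]
finger_gap: 0.5
finger_force: 0.0
```

```bash
python3 - <<'E'
from h import *
for n in("wrist","top","side"):
    p=camera(n)
    if n=="side":cv2.imwrite("pics/s2.png",cv2.resize(p["color"][150:300,270:420],None,fx=4,fy=4,interpolation=2))
    for t in("pawl_tab","hinge","grip"):
        print(n,t,[(world(r["point"],p).round(),round(r["confidence"],2)) for r in spot_point(t,p)[:2]])
print(read_state()["eef_pos"],read_state()["joints"])
E
```

```text
wrist pawl_tab [(array([479., 187., 188.]), 0.91)]
wrist hinge [(array([490.,  68., 134.]), 0.86)]
wrist grip [(array([ 519., -221.,  263.]), 0.6)]
top pawl_tab [(array([479., 189., 192.]), 0.76), (array([ 503., -515.,    0.]), 0.26)]
top hinge [(array([501., 594.,  -1.]), 0.3)]
top grip [(array([ 519., -216.,  268.]), 0.95)]
side pawl_tab [(array([480., 186., 191.]), 0.71)]
side hinge [(array([493.,  66., 134.]), 0.83), (array([322., 225.,  -3.]), 0.67)]
side grip [(array([ 515., -215.,  261.]), 0.77)]
[495.37192497 -57.27851384 430.57937634] [-1.88575759e-01  1.17216178e-01  1.44816198e+00 -3.60774162e-06
  1.57619624e+00 -1.45607675e+00]
```

View pics/s2.png

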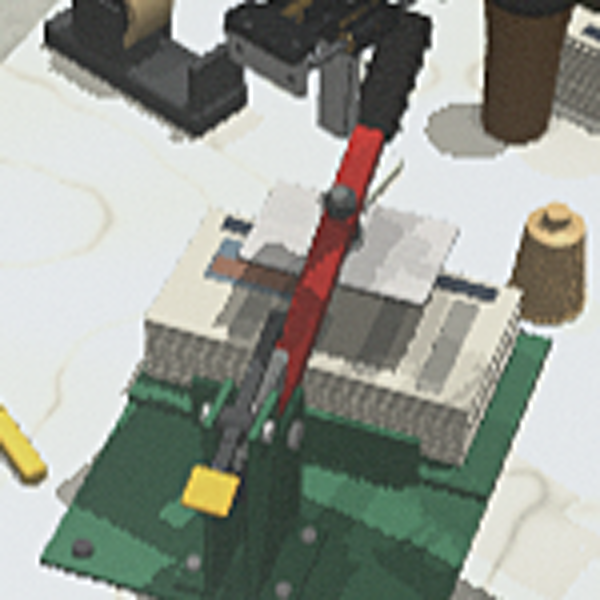

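The tab now stands at about 190 (tail down, side crop (210,490)), so the pawl is thrown. The arm is still up at about 0.42 rad, with the grip at (517,−217,264). I go over the grip and down along its arc.

Call:
send_rows(series=[[[5,-30,0],0,1],[[5,-35,0],0,1],[[5,-35,0],0,1],[[4,-35,0],0,1],[[3,-22,0],0,1],[[0,0,-20],0,1],[[0,0,-20],0,1],[[0,0,-8],0,1],[[0,0,0],0,1]])

```text
clock: 7.45
eef_pos: [517.3, -214.4, 381.9]
eef_rot: [3.141, -0.002, 2.838]
wrist_force: [-0.1, -0.6, -1.0]
finger_gap: 0.4
finger_force: 0.0
```

Call:
send_rows(series=[[[0,0,-4],0,1],[[0,-1,-4],0,1],[[0,-2,-4],0,1],[[0,-1,-4],0,1],[[0,0,0],0,1]])

```text
clock: 7.95
eef_pos: [517.3, -218.7, 366.2]
eef_rot: [3.142, -0.0, 2.838]
wrist_force: [1.2, -0.1, -0.1]
finger_gap: 0.7
finger_force: 0.3
```

Call:
send_rows(series=[[[0,-2,-5],0,1],[[0,-2,-5],0,1],[[0,-2,-5],0,1],[[0,-2,-5],0,1]])

```text
clock: 8.35
eef_pos: [517.4, -226.8, 346.1]
eef_rot: [3.141, 0.0, 2.838]
wrist_force: [1.3, -0.7, 1.8]
finger_gap: 0.5
finger_force: 1.2
```

```bash
python3 - <<'E'
from h import *
for n in("top","side"):
    p=camera(n)
    if n=="side":cv2.imwrite("pics/s3.png",cv2.resize(p["color"][150:300,270:420],None,fx=4,fy=4,interpolation=2))
    for t in("pawl_tab","grip"):
        print(n,t,[(world(r["point"],p).round(),round(r["confidence"],2)) for r in spot_point(t,p)[:2]])
s=read_state();print(s["eef_pos"],s["wrist_force"])
E
```

```text
top pawl_tab [(array([477., 191., 192.]), 0.94)]
top grip []
side pawl_tab [(array([479., 188., 190.]), 0.72)]
side grip [(array([ 517., -228.,  233.]), 0.72)]
[ 517.31109387 -226.54332815  346.40690531] [-0.13353443 -0.46908745 -0.80518467]
```

View pics/s3.png

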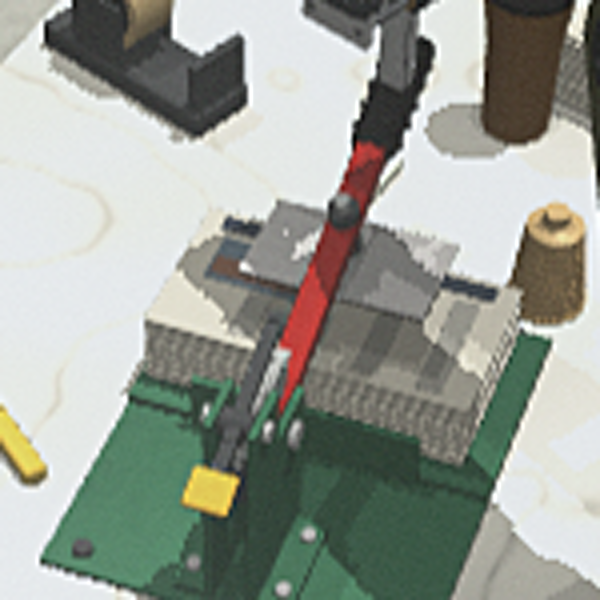

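The arm follows the fingers: the grip is at z≈233 (θ≈0.32) and the pawl stays thrown. I continue down the arc.

Call:
send_rows(series=[[[0,-2,-6],0,1],[[0,-2,-6],0,1],[[1,-2,-6],0,1],[[0,-2,-6],0,1],[[0,-2,-6],0,1],[[0,-2,-6],0,1],[[1,-1,-6],0,1],[[0,-1,-6],0,1],[[0,-1,-6],0,1],[[0,-1,-6],0,1],[[0,-1,-6],0,1],[[0,0,-4],0,1]])

```text
clock: 9.85
eef_pos: [519.4, -243.7, 275.9]
eef_rot: [-3.142, -0.0, 2.838]
wrist_force: [0.6, -2.0, 2.9]
finger_gap: 0.6
finger_force: 1.2
```

Call:
send_rows(series=[[[0,-1,-4],0,1],[[0,-1,-4],0,1],[[0,-1,-4],0,1],[[0,0,-4],0,1],[[0,0,-4],0,1],[[0,0,-3],0,1],[[0,0,0],0,1]])

```text
clock: 10.55
eef_pos: [519.5, -247.0, 254.1]
eef_rot: [-3.141, 0.001, 2.838]
wrist_force: [-0.3, -1.3, 8.1]
finger_gap: 0.8
finger_force: 3.3
```

Call:
send_rows(series=[[[0,0,-3],0,1],[[0,0,-3],0,1],[[0,0,-3],0,1],[[0,0,-1],0,1],[[0,0,0],0,1],[[0,0,0],0,1]])

```text
clock: 11.15
eef_pos: [519.6, -247.3, 245.3]
eef_rot: [-3.14, 0.003, 2.838]
wrist_force: [-4.0, -2.7, 16.2]
finger_gap: 0.3
finger_force: 8.0
```

```bash
python3 - <<'E'
from h import *
for n in("top","side"):
    p=camera(n)
    if n=="side":cv2.imwrite("pics/s4.png",cv2.resize(p["color"][150:300,270:420],None,fx=4,fy=4,interpolation=2))
    for t in("pawl_tab","grip","press_foot","bundle","marker","twine_cone"):
        print(n,t,[(world(r["point"],p).round(),round(r["confidence"],2)) for r in spot_point(t,p)[:2]])
s=read_state();print(s["eef_pos"],s["wrist_force"])
E
```

```text
top pawl_tab [(array([479., 189., 191.]), 0.76)]
top grip []
top press_foot [(array([ 515., -123.,   98.]), 0.95), (array([479., 191., 191.]), 0.57)]
top bundle []
top marker []
top twine_cone [(array([492.,  69., 133.]), 0.4)]
side pawl_tab [(array([481., 186., 189.]), 0.89)]
side grip [(array([ 518., -246.,  134.]), 0.45)]
side press_foot [(array([ 511., -122.,   98.]), 0.72)]
side bundle [(array([ 523., -128.,   20.]), 0.91)]
side marker [(array([ 386., -302.,   -2.]), 0.56), (array([ 591., -347.,    2.]), 0.45)]
side twine_cone [(array([ 389., -299.,   -2.]), 0.8)]
[ 519.56006646 -247.33920847  245.26131488] [-3.38857635 -1.95681537 15.89101985]
```

View pics/s4.png

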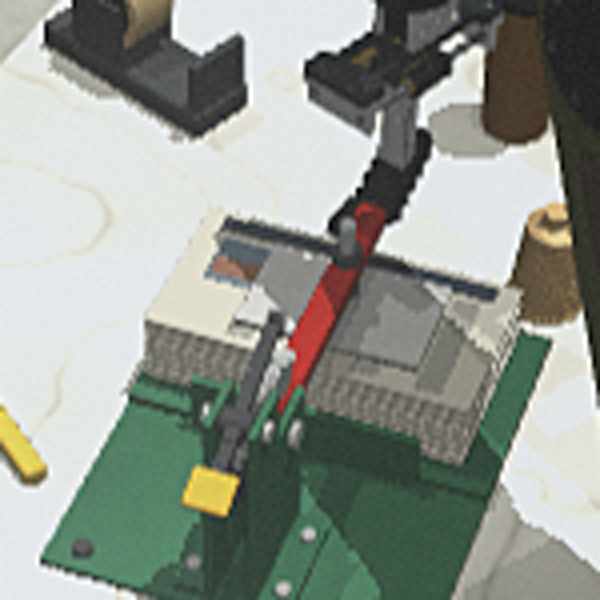

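The arm is level: grip z is about 134, the push is 16 N, the foot is on the papers, the pawl is thrown (tab at 190) and the stack is unmoved. I hold a moment, then hand in.

Call:
send_rows(series=[[[0,0,-1],0,1],[[0,0,0],0,1],[[0,0,0],0,1],[[0,0,0],0,1]])

```text
clock: 12.25
eef_pos: [519.6, -247.4, 244.5]
eef_rot: [-3.14, 0.003, 2.838]
wrist_force: [-4.6, -1.3, 16.8]
finger_gap: 0.3
finger_force: 8.9
```

```bash
python3 -c "
from cell import *
s=read_state();print(s['eef_pos'],s['wrist_force'])
print(sign_off())"
```

```text
[ 519.56792414 -247.36929333  244.48615933] [-4.57811263 -1.33319157 16.81158721]
the job is handed in; nothing more can be done
None
```

I handed the job in at about 12 s with the pawl thrown free and the arm held level under about 17 N, its foot pressing the papers; the stack showed no shift beyond camera accuracy, and no verdict came back.

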